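# Shut the artist's paint case

### The job

Pack up the open wooden paint case: swing its leaning lid over onto the lower half and press the front down until both catches snap and the two halves meet edge to edge all the way along. Bring the lid down under control without letting it slam, keep the case where it stands, and leave the tumbler, the paint bottle, the water cup and the round wooden blank undisturbed.

Things in the scene. Friction and masses are not known exactly. Their poses are not given: they have to be found in the camera images.
- case: Lower half of a wooden artist's paint case with brass corners, paint tubes inside; 2.7 to 3.6 kg, loose on the table. 200 mm deep (x) by 280 mm long (y); each half is a shell 36 mm high, 72 mm when closed. Origin: centre of its underside, z up. -x points to its front, where a carrying handle sticks out 27 mm at z = 9 to 25 mm, |y| up to 53 mm; +x points to its hinged back.
- case_front (a point): Middle of the lower half's front rim (case x = -100, y = 0, z = 36 mm), axes as the case. A sprung brass roller catch sits in the front face 95 mm either side. The catches start to resist when the lid's front edge is 11 mm above shut; about 10 to 15 N down on the lid's front edge carries it over them, at about 5 mm it snaps and is then held shut.
- lid (a joint): Angle of the upper half (lid), rad: 0 = shut, rims edge to edge; 1.57 = upright; it starts leaning back at 1.95 to 2.2 and stops at 2.3. It turns about the hinge line (case y). A friction hinge (0.7 N m) keeps the 0.5 kg lid at whatever angle it is left; moving it takes 1 to 6 N at the free edge.
- lid_hinge (a point): Middle of the hinge line, on the case's back face at rim height (case x = +100, y = 0, z = 36 mm). Its axes turn with the lid: -x from hinge to free edge, z out of the lid's outer face (up when shut), y along the hinge as the case's y.
- lid_edge (a point): Middle of the lid's free edge face, at half its thickness: 200 mm from the hinge, 18 mm above the rim plane; axes as lid_hinge. The lid is a hollow shell 36 mm thick: flat outer panel 6 mm, walls 9 mm, palette board 22 mm inside the rim. At this edge it can be pinched across its 36 mm, tool in line with the lid. Catch tongues 95 mm either side stand out 12 mm and hang 16 mm past the rim.
- tumbler: Green drinks tumbler with side handle, about 92 mm wide at the top, 202 mm high with its lid (straw to 260 mm), its handle turned away from the case, standing beyond the front of the case. Bystander. Origin: centre of the underside, z up.
- paint_bottle: White paint bottle, 38 mm diameter, 115 mm high, standing before the front of the case. Bystander. Origin: centre of the underside, z up.
- water_cup: White cup, 76 mm across the rim, 85 mm high, standing behind the leaning lid. Bystander. Origin: centre of the underside, z up.
- sign_blank: Round flat wooden blank, 110 mm diameter, 8 mm thick, lying flat on the table beside the case. Bystander. Origin: centre of the underside, z up.

How it is judged (in metres and radians):
At the end, for the whole second after the job is handed in: The lid is closed and at rest, within 0.012 rad (2.4 mm at the front edge) of rims edge to edge, held by its catches; the case has shifted less than 40 mm and each bystander less than 30 mm and still stands upright; the lid never swung shut faster than 2.5 rad/s (value of joint lid below 0.012 rad and velocity of joint lid between -0.05 and 0.05 rad/s and linear speed of case below 0.01 m/s and distance of case from where it was at the start of the episode below 0.04 m and distance of each of tumbler, paint_bottle, water_cup, sign_blank from where it was at the start of the episode below 0.03 m and angle between each of tumbler, paint_bottle, water_cup, sign_blank's own z axis and vertical below 0.35 rad); the robot touches nothing.
It fails at once if the lid slams: it swings shut faster than 2.5 rad/s (0.5 m/s at its free edge) before it meets the catches (velocity of joint lid below -2.5 rad/s and value of joint lid above 0.08 rad).
It fails at once if the case is shifted more than 40 mm (distance of case from where it was at the start of the episode above 0.04 m).
It fails at once if a bystander (tumbler, paint bottle, water cup or blank) is shifted more than 30 mm or tipped (distance of any of tumbler, paint_bottle, water_cup, sign_blank from where it was at the start of the episode above 0.03 m or angle between any of tumbler, paint_bottle, water_cup, sign_blank's own z axis and vertical above 0.35 rad).
It also fails if it takes over 58 s, if anything falls off the work surface, if the arm or the gripper's body presses on something with over 40 N, if the wrist force passes 120 N, or if a joint passes its speed limit or range.

### The arm

A 6-joint arm with a two-finger parallel gripper is mounted at the origin on the work surface. World frame = base frame: x ahead of the robot, y to its left, z up, the work surface at z = 0. Lengths are in m, angles in degrees, forces in N, time in s.
With the tool pointing down it reaches from about 0.375 to 0.9 m from the base axis. Payload 3.1 kg.
Tool frame: the origin (TCP) lies at the very end of the fingers, on their centre line; the grasp point (between the pads) lies 19 mm behind it; z points along the fingers, y is the line along which they close (so a half turn about z gives the same grasp; the last joint's range is limited). The gripper opens to 87 mm and grips with 3 to 60 N. Pads are 19 mm wide; open, the fingers measure 117 mm over their backs; the gripper's body (75 mm by 190 mm) begins 51 mm behind the grasp point.
Start: joints at [54.46, 30.224, 82.088, -0, 67.689, -10.227], TCP at [0.267, 0.565, 0.223] pointing down, gripper open.
Joint ranges: [-176.69, 176.69], [-43.24, 126.21], [12.49, 139.97], [-82, 262], [0, 151.66], [-163.58, 163.58]. Speed limits (degrees/s): [159.86, 159.86, 180, 180, 180, 180].

### API

Orientations are given as a 3x3 rotation matrix whose columns are the frame's x, y, z axes.
In Python, from rig import readout, viewer, ticket gives the robot as it stands.
- The arm moves only by the tool send_rows, never from a script. Its argument "moves" is a list of rows, each a list of 6 numbers: the shift along the tool's x, y, z in units of 250 mm (1.0 is 250 mm), then the turn, a rotation vector about the tool's x, y, z in units of 90 degrees (1.0 is 90 degrees). A call has 1 to 12 rows; each row is the pose to reach, as a shift and turn from the pose commanded when the call began, along the tool's axes at that moment; what a row does not reach only later rows make up. A row lasts 1/10 s, in which the tool goes at most 50 mm and 8.59 degrees, less where a joint would pass 70% of its speed; a pose out of reach is approached as far as the arm can. A call with a number of a shift or a turn outside -1 to 1 is refused whole. A call with a gripper value outside its range is refused whole. "grip" is the opening, from 0 (shut) to 1 (fully open), set as the call begins (left out, the last holds). The fingers move at their own pace and stop on an object; the grip force is fixed at half the most. Time passes only in rows, so rows that repeat a pose let the fingers close. It gives the time, the measured TCP pose, the force, the opening and the grip force at its end, in the units of the state.
- readout.read_state(): the state, without advancing time (a new reading comes with each control period).
- viewer.capture(name): name is "side" or "top"; returns (picture, depth): 480x640x3 uint8, red, green, blue; 480x640 float32, m along the optical axis (not along the pixel's ray), 0 where there is no reading.
- viewer.camera_info(name): a dict with "fx", "fy", "cx", "cy" (pixels), "R" (3x3) and "t" (3): a world point X has camera coordinates R X + t. Camera axes: x right, y down, z forward; pixel columns grow to the right and rows downward; lengths in m; the calibration is good to about 2 mm. A picture is of the moment at which its call begins. camera_info takes no time and is no camera call.
- ticket.hand_in(): hands the job in; it is judged then, once.
The state is a dict: "time_s": time; "joint_positions": joint angles; "qvel": joint speeds; "tau": joint torques, N m; "position": TCP position; "tcp_rot": TCP orientation; "force": force on the tool from outside, world axes, zero at the start; "moment": the same for the moment, N m; "opening": opening from 0.0 (shut) to 1.0 (fully open); "grasp_force": force on a finger pad.
Only numpy, scipy, OpenCV 4.12 (cv2) and the standard library are available. Lean on these libraries where they do the work, as an engineer would, in place of code of your own. Each camera call takes 0.05 s, during which the arm holds its last target. There are 200 camera calls.

## Working session

There is one attempt and no reset: what is moved stays moved. The work goes in short steps, Python scripts to look and compute and a tool call to move; the robot and the scene stay as the last step left them, time stands still between calls to the robot, and variables do not carry over. Pictures are saved under pics/ and viewed, at most 10 in all, crops included, and the job is handed in when it is done.

Besides the shell and the picture viewer there is one more tool, called after "Call:" as name([rows], argument=value, ...), one row to a line, values as JSON. send_rows: Moves the arm, as the interface text tells. Shifts and turns lie within -1 to 1; 1 stands for 250 mm of shift or 90 degrees of turn. Its arguments: {"type":"object","properties":{"moves":{"type":"array"},"grip":{"type":"number"}},"required":["moves"]}

```bash
mkdir -p pics; ls; python3 - <<'E'
from rig import readout, viewer
import cv2, numpy as np
s=readout.read_state(); print(s["time_s"],s["position"],np.round(s["tcp_rot"],3))
for n in("side","top"):
    p,d=viewer.capture(n); cv2.imwrite(f"pics/{n}0.png",p[:,:,::-1]); np.save(f"pics/{n}0d.npy",d)
    c=viewer.camera_info(n); print(n,c, "campos",-np.array(c["R"]).T@np.array(c["t"]))
E
```

```text
pics
0.0 [0.2667792  0.56438936 0.22158581] [[-0.904  0.428 -0.001]
 [ 0.428  0.904 -0.002]
 [ 0.    -0.002 -1.   ]]
side {'fx': 459.2057424643407, 'fy': 459.2057424643407, 'cx': 322.7606089054492, 'cy': 238.44705400974163, 'R': array([[ 0.98102701, -0.19380965, -0.00488056],
       [-0.14530061, -0.71835121, -0.68033762],
       [ 0.12835004,  0.66813873, -0.7328826 ]]), 't': array([-0.54300526,  0.16781399,  0.98227721])} campos [ 0.43101098 -0.64098773  0.83141388]
top {'fx': 485.9456897899883, 'fy': 485.9456897899883, 'cx': 321.6663457326885, 'cy': 239.92672880541994, 'R': array([[-0.0203928 , -0.99965549,  0.01652359],
       [-0.99458989,  0.01860016, -0.10220069],
       [ 0.10185814, -0.01851835, -0.99462656]]), 't': array([0.03616678, 0.59178061, 1.14798871])} campos [0.47238456 0.04640597 1.20170284]
```

View pics/side0.png

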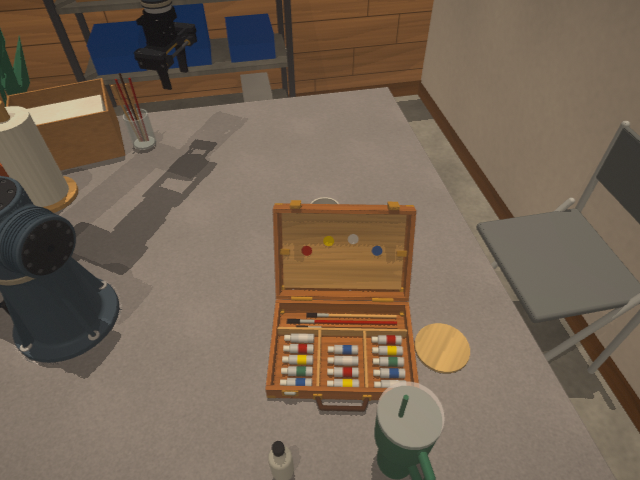

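View pics/top0.png

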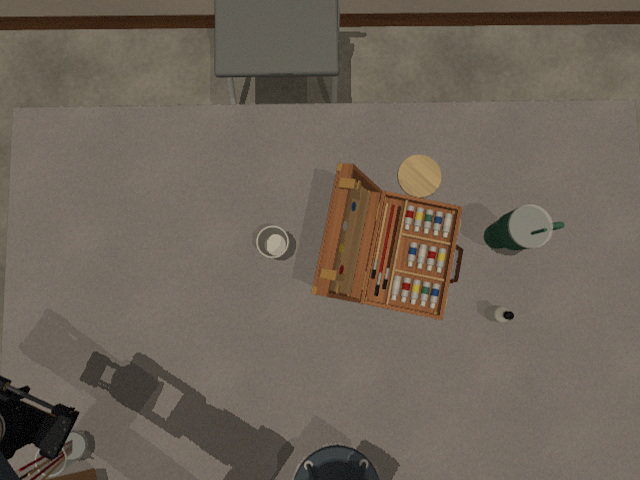

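The side view shows the open case, with its front toward the camera (rim corners about (268,397) and (416,390)), the lid's top edge at (275,207)–(413,208), and the tumbler at (408,430). The top view shows the case front rim from (461,207) to (443,319) and the lid edge from (343,165) to (316,293). The cup is at (272,243), the bottle at (505,315), and the blank at (420,176).

```bash
cat > h.py <<'E'
import numpy as np, cv2
from rig import viewer, readout
def cloud(n,d):
    c=viewer.camera_info(n); v,u=np.mgrid[:480,:640]
    P=np.stack([(u-c["cx"])/c["fx"]*d,(v-c["cy"])/c["fy"]*d,d],-1)
    return (P-np.array(c["t"]))@np.array(c["R"])
def plane(n,u,v,z):
    c=viewer.camera_info(n);R=np.array(c["R"]);o=-R.T@np.array(c["t"])
    r=R.T@np.array([(u-c["cx"])/c["fx"],(v-c["cy"])/c["fy"],1]);return o+r*(z-o[2])/r[2]
E
python3 - <<'E'
from h import *
np.set_printoptions(precision=4,suppress=True)
W={n:cloud(n,np.load(f"pics/{n}0d.npy")) for n in("side","top")}
T=W["top"].reshape(-1,3); S=W["side"].reshape(-1,3)
for n,u,v in[("top",461,207),("top",443,319),("side",268,397),("side",416,390)]: print(n,plane(n,u,v,.036))
A=np.vstack([T,S]); 
roi=(abs(A[:,0]-.5)<.25)&(abs(A[:,1]+.02)<.22)
A=A[roi]
for lo,hi in[(.03,.04),(.10,.13),(.16,.18),(.18,.2),(.2,.215),(.215,.225),(.225,.235),(.235,.26)]:
    m=A[(A[:,2]>lo)&(A[:,2]<hi)]
    print(lo,len(m),m.min(0) if len(m) else'',m.max(0) if len(m) else '')
# rim: minAreaRect at z .03-.04 
m=A[(A[:,2]>.031)&(A[:,2]<.041)]
r=cv2.minAreaRect((m[:,:2]*1000).astype(np.float32)); print(r,cv2.boxPoints(r))
for n,u,v in[("top",272,243),("top",528,227),("top",508,315),("top",420,176)]:
    print(u,v,W[n][v,u])
# lid edge pixels
for n,u,v in[("top",347,168),("top",322,290),("side",280,209),("side",409,211),("side",345,208)]:
    print(n,u,v,W[n][v-2:v+3,u-2:u+3].reshape(-1,3)[[2,7,12,17,22]])
E
```

```text
top [ 0.6662 -0.317   0.036 ]
top [ 0.3971 -0.2604  0.036 ]
side [ 0.3991 -0.2765  0.036 ]
side [ 0.6631 -0.3159  0.036 ]
0.03 3873 [ 0.3996 -0.2399  0.03  ] [0.7125 0.1706 0.04  ]
0.1 2780 [ 0.4453 -0.097   0.1   ] [0.7218 0.0109 0.13  ]
0.16 1512 [ 0.4516 -0.0684  0.16  ] [0.7273 0.0343 0.18  ]
0.18 1059 [ 0.4543 -0.0583  0.18  ] [0.7395 0.0496 0.2   ]
0.2 2964 [ 0.457  -0.0497  0.2   ] [0.7392 0.0518 0.215 ]
0.215 487 [ 0.4572 -0.0435  0.215 ] [0.7305 0.033  0.225 ]
0.225 320 [ 0.4892 -0.0448  0.2251] [0.6989 0.025  0.2347]
0.235 4 [ 0.4912 -0.0402  0.2352] [0.6746 0.0035 0.2357]
((583.8003540039062, -53.482421875), (440.994140625, 282.19769287109375), 77.8106918334961) [[ 399.3263 -239.2165]
 [ 675.1619 -298.8004]
 [ 768.2744  132.2517]
 [ 492.4388  191.8356]]
272 243 [0.5897 0.147  0.0045]
528 227 [ 0.594  -0.4043  0.2008]
508 315 [ 0.4077 -0.3863  0.1126]
420 176 [ 0.7507 -0.2255  0.011 ]
top 347 168 [[ 0.7277 -0.028   0.211 ]
 [ 0.7252 -0.0278  0.2125]
 [ 0.7234 -0.0279  0.2112]
 [ 0.7211 -0.0278  0.2119]
 [ 0.7184 -0.0275  0.2143]]
top 322 290 [[0.4758 0.0292 0.2071]
 [0.4738 0.0293 0.2088]
 [0.4718 0.0294 0.2107]
 [0.4697 0.0295 0.2156]
 [0.4677 0.0295 0.212 ]]
side 280 209 [[0.4732 0.0204 0.2146]
 [0.4729 0.0179 0.2143]
 [0.4725 0.015  0.2143]
 [0.4723 0.0142 0.2125]
 [0.4721 0.0148 0.2093]]
side 409 211 [[ 0.7188 -0.035   0.2143]
 [ 0.7175 -0.0386  0.2153]
 [ 0.7179 -0.0386  0.2125]
 [ 0.7172 -0.0407  0.212 ]
 [ 0.7178 -0.0404  0.2089]]
side 345 208 [[ 0.6006  0.0054  0.2073]
 [ 0.5988 -0.0019  0.2116]
 [ 0.598  -0.0051  0.2121]
 [ 0.5966 -0.0108  0.2149]
 [ 0.5965 -0.0113  0.2127]]
```

```bash
python3 - <<'E'
from h import *
np.set_printoptions(precision=4,suppress=True)
A=np.vstack([cloud(n,np.load(f"pics/{n}0d.npy")).reshape(-1,3) for n in("side","top")])
A=A[(abs(A[:,0]-.58)<.2)&(A[:,1]>-.36)&(A[:,1]<.1)&(A[:,2]>.02)&(A[:,2]<.25)]
for yaw in(76,77,78,79):
    a=np.radians(yaw);X=np.array([np.cos(a),np.sin(a)]);Y=np.array([-X[1],X[0]])
    u=A[:,:2]@X;w=A[:,:2]@Y;z=A[:,2]
    low=(z>.032)&(z<.041)&(u<-.02)&(abs(w+.6)<.2)
    q=lambda m,v:np.percentile(v[m],[0.5,1,2,98,99,99.5])
    hi=(z>.1)
    print(yaw,"u",q(low,u),"w",q(low,w),"lidw",q(hi,w))
a=np.radians(77.8);X=np.array([np.cos(a),np.sin(a)]);Y=np.array([-X[1],X[0]])
u=A[:,:2]@X;w=A[:,:2]@Y;z=A[:,2]
low=(z>.032)&(z<.041)
print(np.histogram(u[low],np.arange(-.26,.1,.01)))
for z0 in np.arange(.03,.24,.01):
    m=(abs(z-z0)<.005)&(abs(w+.59)<.12)
    print(round(z0,3),m.sum(),np.percentile(u[m],[1,10,50,90,99]) if m.sum()>5 else '')
E
```

```text
76 u [-0.1599 -0.1587 -0.1573 -0.0264 -0.0229 -0.0215] w [-0.7249 -0.7243 -0.7237 -0.4453 -0.4446 -0.4441] lidw [-0.7185 -0.7173 -0.7148 -0.4446 -0.4424 -0.4411]
77 u [-0.1682 -0.1673 -0.1655 -0.0261 -0.0228 -0.0212] w [-0.723  -0.7227 -0.7221 -0.4438 -0.4433 -0.4429] lidw [-0.7204 -0.7192 -0.7169 -0.4465 -0.4442 -0.4431]
78 u [-0.1767 -0.176  -0.1751 -0.0254 -0.0231 -0.0212] w [-0.7217 -0.7212 -0.7204 -0.442  -0.4415 -0.4411] lidw [-0.7222 -0.7209 -0.7186 -0.4483 -0.4459 -0.4449]
79 u [-0.187  -0.1862 -0.1853 -0.0265 -0.024  -0.0218] w [-0.7207 -0.7201 -0.7193 -0.4398 -0.4391 -0.4386] lidw [-0.7238 -0.7224 -0.7201 -0.4499 -0.4476 -0.4462]
(array([  0,   0,   0,   0,   0,   0,   0,   0, 288, 822,  82,  85,  79,
        80,  74,  79,  74,  74,  76,  62,  75,  69,  71,  69,  71,  64,
        65, 243, 954, 365, 689, 571,  18,   0,   0]), array([-0.26, -0.25, -0.24, -0.23, -0.22, -0.21, -0.2 , -0.19, -0.18,
       -0.17, -0.16, -0.15, -0.14, -0.13, -0.12, -0.11, -0.1 , -0.09,
       -0.08, -0.07, -0.06, -0.05, -0.04, -0.03, -0.02, -0.01,  0.  ,
        0.01,  0.02,  0.03,  0.04,  0.05,  
[... 305 characters left out ...]
774 0.0795]
0.09 737 [0.0733 0.0756 0.079  0.0821 0.0842]
0.1 739 [0.0781 0.0804 0.0837 0.0868 0.0886]
0.11 734 [0.0829 0.0854 0.0884 0.0916 0.0938]
0.12 802 [0.0859 0.0893 0.0931 0.0963 0.0982]
0.13 774 [0.092  0.0947 0.098  0.1011 0.1034]
0.14 746 [0.0967 0.0992 0.1027 0.1057 0.1075]
0.15 772 [0.1011 0.1038 0.1073 0.1103 0.1118]
0.16 618 [0.106  0.1088 0.1116 0.1147 0.1177]
0.17 610 [0.1116 0.1135 0.1165 0.1194 0.1218]
0.18 636 [0.1161 0.1184 0.1215 0.1247 0.1266]
0.19 420 [0.1211 0.1231 0.1254 0.1276 0.1288]
0.2 614 [0.1335 0.1382 0.1433 0.1475 0.1489]
0.21 1887 [0.1095 0.1119 0.124  0.1367 0.1436]
0.22 443 [0.1108 0.1133 0.1201 0.1342 0.1381]
0.23 320 [0.103  0.1046 0.1129 0.1229 0.1279]
```

```bash
cat >> h.py <<'E'
from scipy.spatial.transform import Rotation as Ro
a=np.radians(77.8);X=np.array([np.cos(a),np.sin(a),0]);Y=np.array([-X[1],X[0],0]);Z=np.array([0,0,1.])
RB=np.column_stack([X,-Y,-Z])
E
python3 - <<'E'
from h import *
s=readout.read_state();R=np.array(s["tcp_rot"]);p=np.array(s["position"])
t=.20*X-.5815*Y+.21*Z
print(t,(R.T@(t-p)/.25).round(3),(Ro.from_matrix(R.T@RB).as_rotvec()/(np.pi/2)).round(3),s["force"])
E
```

```text
[0.6106323  0.07259781 0.21      ] [-2.084 -1.19   0.048] [-0.001  0.001  0.854] [-0.06649792 -0.56844374  0.43810993]
```

Call:
send_rows([
  [-1, -0.57, 0, 0, 0, 0.854],
  [-1, -0.57, 0, 0, 0, 0.854],
  [-1, -0.57, 0, 0, 0, 0.854],
  [-1, -0.57, 0, 0, 0, 0.854],
  [-1, -0.57, 0, 0, 0, 0.854],
  [-1, -0.57, 0, 0, 0, 0.854],
  [-1, -0.57, 0, 0, 0, 0.854],
  [-1, -0.57, 0, 0, 0, 0.854],
  [-1, -0.57, 0, 0, 0, 0.854],
  [-1, -0.57, 0, 0, 0, 0.854],
  [-1, -0.57, 0, 0, 0, 0.854],
  [-1, -0.57, 0, 0, 0, 0.854],
], grip=0)

```text
time_s: 1.3
position: [0.432, 0.3293, 0.2224]
tcp_rot: [[0.209, 0.978, -0.0], [0.978, -0.209, -0.0], [-0.0, -0.0, -1.0]]
force: [-0.1, -0.0, 0.7]
opening: 0.034
grasp_force: 0.0
```

```bash
python3 - <<'E'
from h import *
s=readout.read_state();R=np.array(s["tcp_rot"]);p=np.array(s["position"])
t=.20*X-.5815*Y+.21*Z
print(p,(R.T@(t-p)/.25).round(3),(Ro.from_matrix(R.T@RB).as_rotvec()/(np.pi/2)).round(3),s["force"],s["opening"])
E
```

```text
[0.43202124 0.32933596 0.22239793] [-0.855  0.913  0.049] [-0.     0.     0.002] [-0.0545913  -0.03869388  0.6694083 ] 0.03414134560909789
```

Call:
send_rows([
  [-0.855, 0.913, 0.05, 0, 0, 0],
  [-0.855, 0.913, 0.05, 0, 0, 0],
  [-0.855, 0.913, 0.05, 0, 0, 0],
  [-0.855, 0.913, 0.05, 0, 0, 0],
  [-0.855, 0.913, 0.05, 0, 0, 0],
  [-0.855, 0.913, 0.05, 0, 0, 0],
  [-0.855, 0.913, 0.05, 0, 0, 0],
  [-0.855, 0.913, 0.05, 0, 0, 0],
  [-0.855, 0.913, 0.05, 0, 0, 0],
  [-0.855, 0.913, 0.05, 0, 0, 0],
])

```text
time_s: 2.3
position: [0.6089, 0.0741, 0.21]
tcp_rot: [[0.208, 0.978, -0.001], [0.978, -0.208, 0.001], [0.0, -0.002, -1.0]]
force: [-0.0, 0.5, -0.1]
opening: -0.0
grasp_force: 0.0
```

```bash
cat > st.py <<'E'
from h import *
s=readout.read_state();p=np.array(s["position"]);f=np.array(s["force"])
print(s["time_s"],"u %.4f w %.4f z %.4f"%(p@X,p@Y,p[2]),"f u,w,z",(f@X).round(1),(f@Y).round(1),f[2].round(1))
E
python3 st.py
python3 - <<'E'
import numpy as np
u0,z0=.20,.21
for th in np.radians([115,110,105,100,95,90,85,80,75,70,65,60,55,50,45,40,35,30,25,20,15,10,7]):
    c,s=np.cos(th),np.sin(th)
    if th>np.pi/2-.01: u=.0245-.2*c+.036*s+.0095; z=.036+.2*s+.036*c-.03
    else:
        r=.17+.013*(1-th/1.57); u=.0245-r*c+.036*s+.0095; z=.036+r*s+.036*c
    print(round(np.degrees(th)),"u %.3f z %.3f"%(u,z),"row %.3f %.3f"%((u-u0)/.25,-(z-z0)/.25))
E
```

```text
2.3 u 0.2011 w -0.5794 z 0.2100 f u,w,z 0.5 0.1 -0.1
115 u 0.151 z 0.172 row -0.195 0.152
110 u 0.136 z 0.182 row -0.255 0.113
105 u 0.121 z 0.190 row -0.318 0.081
100 u 0.104 z 0.197 row -0.383 0.053
95 u 0.087 z 0.202 row -0.451 0.032
90 u 0.070 z 0.206 row -0.520 0.016
85 u 0.055 z 0.209 row -0.580 0.003
80 u 0.040 z 0.211 row -0.641 -0.004
75 u 0.024 z 0.212 row -0.703 -0.006
70 u 0.009 z 0.211 row -0.765 -0.003
65 u -0.007 z 0.209 row -0.827 0.006
60 u -0.022 z 0.205 row -0.888 0.020
55 u -0.037 z 0.200 row -0.948 0.040
50 u -0.051 z 0.194 row -1.006 0.065
45 u -0.065 z 0.186 row -1.061 0.095
40 u -0.079 z 0.177 row -1.114 0.130
35 u -0.091 z 0.168 row -1.164 0.170
30 u -0.103 z 0.157 row -1.211 0.214
25 u -0.113 z 0.144 row -1.253 0.262
20 u -0.123 z 0.131 row -1.292 0.314
15 u -0.131 z 0.118 row -1.325 0.370
10 u -0.139 z 0.103 row -1.354 0.428
7 u -0.142 z 0.094 row -1.369 0.464
```

Call:
send_rows([
  [-0.08, 0.152, 0, 0, 0, 0],
  [-0.15, 0.152, 0, 0, 0, 0],
  [-0.175, 0.152, 0, 0, 0, 0],
  [-0.195, 0.152, 0, 0, 0, 0],
  [-0.225, 0.132, 0, 0, 0, 0],
])

```text
time_s: 2.8
position: [0.63, 0.0112, 0.2101]
tcp_rot: [[0.21, 0.978, -0.0], [0.978, -0.21, 0.001], [0.0, -0.0, -1.0]]
force: [0.4, -0.2, -0.6]
opening: 0.006
grasp_force: 0.0
```

```bash
python3 st.py
```

```text
2.8 u 0.1441 w -0.6134 z 0.2101 f u,w,z -0.1 -0.4 -0.6
```

I put the z shift in the y column. Nothing was touched, so I'm backing off and re-centring.

Call:
send_rows([
  [0.12, 0, 0, 0, 0, 0],
  [0.12, -0.13, 0.05, 0, 0, 0],
  [0.12, -0.13, 0.15, 0, 0, 0],
  [0.06, -0.13, 0.15, 0, 0, 0],
  [0.03, -0.13, 0.15, 0, 0, 0],
  [0.01, -0.13, 0.14, 0, 0, 0],
])

```text
time_s: 3.4
position: [0.598, 0.0212, 0.176]
tcp_rot: [[0.213, 0.977, -0.002], [0.977, -0.213, 0.005], [0.005, -0.004, -1.0]]
force: [-3.1, 8.0, 2.3]
opening: 0.004
grasp_force: 3.7
```

```bash
python3 st.py
```

```text
3.4 u 0.1471 w -0.5801 z 0.1760 f u,w,z 7.2 4.7 2.3
```

Call:
send_rows([
  [-0.02, 0, -0.014, 0, 0, 0],
  [-0.046, 0, -0.028, 0, 0, 0],
  [-0.076, 0, -0.044, 0, 0, 0],
  [-0.106, 0, -0.06, 0, 0, 0],
  [-0.14, 0, -0.074, 0, 0, 0],
  [-0.174, 0, -0.088, 0, 0, 0],
])

```text
time_s: 4.0
position: [0.5892, -0.0225, 0.1978]
tcp_rot: [[0.212, 0.977, -0.002], [0.977, -0.212, 0.003], [0.003, -0.002, -1.0]]
force: [-0.8, 4.8, -1.8]
opening: 0.005
grasp_force: 2.1
```

```bash
python3 st.py
```

```text
4.0 u 0.1025 w -0.5806 z 0.1978 f u,w,z 4.5 1.8 -1.8
```

Call:
send_rows([
  [-0.034, 0, -0.01, 0, 0, 0],
  [-0.068, 0, -0.02, 0, 0, 0],
  [-0.102, 0, -0.028, 0, 0, 0],
  [-0.136, 0, -0.036, 0, 0, 0],
  [-0.166, 0, -0.042, 0, 0, 0],
  [-0.196, 0, -0.048, 0, 0, 0],
  [-0.226, 0, -0.052, 0, 0, 0],
  [-0.256, 0, -0.056, 0, 0, 0],
  [-0.288, 0, -0.058, 0, 0, 0],
  [-0.32, 0, -0.06, 0, 0, 0],
  [-0.35, 0, -0.058, 0, 0, 0],
  [-0.38, 0, -0.056, 0, 0, 0],
])

```text
time_s: 5.2
position: [0.5704, -0.1167, 0.2112]
tcp_rot: [[0.211, 0.978, 0.001], [0.978, -0.211, -0.0], [-0.0, 0.001, -1.0]]
force: [1.3, 5.0, -0.1]
opening: 0.004
grasp_force: 1.7
```

```bash
python3 st.py; python3 - <<'E'
from h import *
p,d=viewer.capture("side");cv2.imwrite("pics/side1.png",p[:,:,::-1])
E
```

```text
5.2 u 0.0065 w -0.5822 z 0.2112 f u,w,z 5.2 -0.2 -0.1
```

View pics/side1.png

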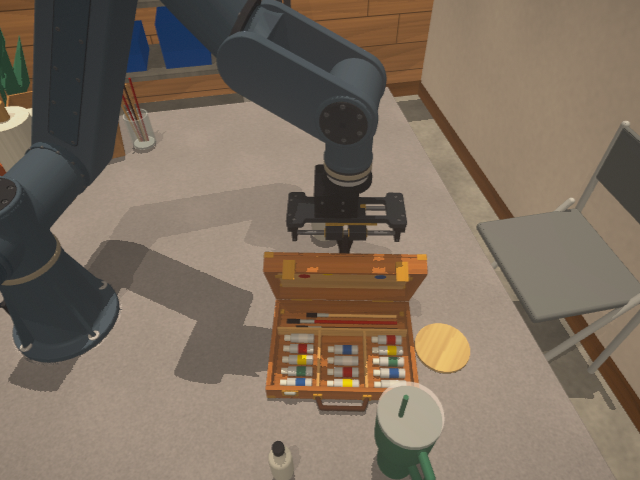

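The side view shows the lid past vertical, with its free edge at (265,255)–(426,258). The fingers are behind its middle, and the case corner is still at (268,397). I'm carrying on.

Call:
send_rows([
  [-0.032, 0, 0.004, 0, 0, 0],
  [-0.064, 0, 0.008, 0, 0, 0],
  [-0.094, 0, 0.016, 0, 0, 0],
  [-0.124, 0, 0.024, 0, 0, 0],
  [-0.154, 0, 0.034, 0, 0, 0],
  [-0.184, 0, 0.044, 0, 0, 0],
  [-0.212, 0, 0.056, 0, 0, 0],
  [-0.24, 0, 0.068, 0, 0, 0],
  [-0.268, 0, 0.084, 0, 0, 0],
  [-0.296, 0, 0.1, 0, 0, 0],
  [-0.324, 0, 0.118, 0, 0, 0],
  [-0.352, 0, 0.136, 0, 0, 0],
])

```text
time_s: 6.45
position: [0.5516, -0.2026, 0.1767]
tcp_rot: [[0.211, 0.978, -0.0], [0.978, -0.211, -0.0], [-0.0, 0.0, -1.0]]
force: [0.6, 2.3, 0.6]
opening: 0.01
grasp_force: 1.0
```

```bash
python3 st.py
```

```text
6.45 u -0.0814 w -0.5819 z 0.1767 f u,w,z 2.4 -0.1 0.6
```

Call:
send_rows([
  [-0.024, 0, 0.018, 0, 0, 0],
  [-0.048, 0, 0.036, 0, 0, 0],
  [-0.072, 0, 0.058, 0, 0, 0],
  [-0.096, 0, 0.08, 0, 0, 0],
  [-0.116, 0, 0.106, 0, 0, 0],
  [-0.136, 0, 0.132, 0, 0, 0],
  [-0.156, 0, 0.158, 0, 0, 0],
  [-0.176, 0, 0.184, 0, 0, 0],
  [-0.192, 0, 0.21, 0, 0, 0],
  [-0.208, 0, 0.236, 0, 0, 0],
  [-0.224, 0, 0.266, 0, 0, 0],
  [-0.24, 0, 0.296, 0, 0, 0],
])

```text
time_s: 7.65
position: [0.539, -0.2609, 0.1025]
tcp_rot: [[0.211, 0.978, 0.0], [0.978, -0.211, -0.0], [-0.0, 0.0, -1.0]]
force: [0.2, 0.6, 1.0]
opening: 0.003
grasp_force: 0.6
```

```bash
python3 st.py; python3 - <<'E'
from h import *
p,d=viewer.capture("side");cv2.imwrite("pics/side2.png",p[:,:,::-1])
E
```

```text
7.65 u -0.1411 w -0.5820 z 0.1025 f u,w,z 0.6 -0.1 1.0
```

View pics/side2.png

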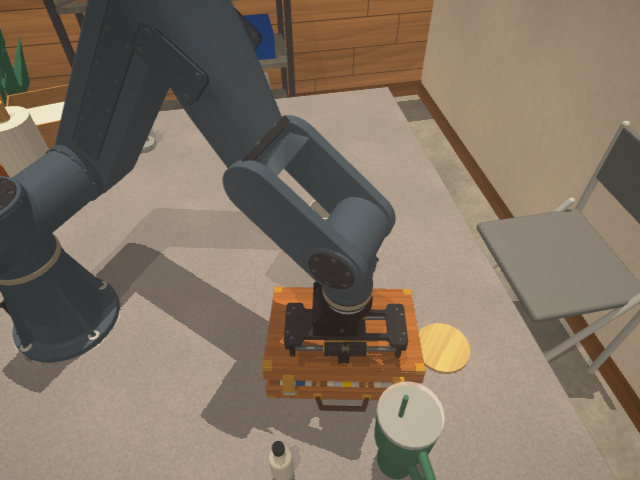

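The side view shows the lid about 10° open, with its front edge at (264,370)–(425,372). The gripper is over the middle, clear of the tumbler at (410,415). Next I press.

Call:
send_rows([
  [-0.025, 0, 0.03, 0, 0, 0],
  [-0.05, 0, 0.06, 0, 0, 0],
  [-0.05, 0, 0.08, 0, 0, 0],
  [-0.05, 0, 0.092, 0, 0, 0],
  [-0.05, 0, 0.1, 0, 0, 0],
  [-0.05, 0, 0.108, 0, 0, 0],
  [-0.05, 0, 0.116, 0, 0, 0],
  [-0.05, 0, 0.122, 0, 0, 0],
])

```text
time_s: 8.5
position: [0.5367, -0.2749, 0.0741]
tcp_rot: [[0.21, 0.978, 0.002], [0.978, -0.21, -0.004], [-0.004, 0.003, -1.0]]
force: [-0.6, -0.9, 3.0]
opening: 0.004
grasp_force: 1.2
```

```bash
python3 st.py
```

```text
8.5 u -0.1552 w -0.5827 z 0.0741 f u,w,z -1.0 0.4 3.0
```

Call:
send_rows([
  [0, 0, 0.006, 0, 0, 0],
  [0, 0, 0.012, 0, 0, 0],
  [0, 0, 0.016, 0, 0, 0],
  [0, 0, 0.016, 0, 0, 0],
])

```text
time_s: 8.9
position: [0.5369, -0.274, 0.0721]
tcp_rot: [[0.21, 0.978, 0.001], [0.978, -0.21, -0.003], [-0.003, 0.002, -1.0]]
force: [-4.9, 0.3, 21.5]
opening: 0.008
grasp_force: 11.0
```

```bash
python3 st.py
```

```text
8.9 u -0.1543 w -0.5827 z 0.0721 f u,w,z -0.7 4.9 21.5
```

It stops firmly at z = 72.1 mm with 21 N, which fits a shut lid. I'm lifting straight off, then backing away to check.

Call:
send_rows([
  [0, 0, -0.04, 0, 0, 0],
  [0, 0, -0.2, 0, 0, 0],
  [0, 0, -0.4, 0, 0, 0],
  [0, 0, -0.6, 0, 0, 0],
  [0.2, 0, -0.7, 0, 0, 0],
  [0.4, 0, -0.7, 0, 0, 0],
  [0.6, 0, -0.7, 0, 0, 0],
  [0.8, 0, -0.7, 0, 0, 0],
  [1, 0, -0.7, 0, 0, 0],
  [1, 0.3, -0.7, 0, 0, 0],
  [1, 0.3, -0.7, 0, 0, 0],
  [1, 0.3, -0.7, 0, 0, 0],
])

```text
time_s: 10.1
position: [0.6654, -0.0437, 0.2424]
tcp_rot: [[0.209, 0.978, 0.002], [0.978, -0.209, -0.0], [0.0, 0.002, -1.0]]
force: [-0.7, -0.5, 0.4]
opening: 0.008
grasp_force: 0.0
```

```bash
python3 st.py; python3 - <<'E'
from h import *
P=[]
for n in("side","top"):
    p,d=viewer.capture(n);cv2.imwrite(f"pics/{n}3.png",p[:,:,::-1]);P.append(cloud(n,d).reshape(-1,3))
A=np.vstack(P);u=A@X;w=A@Y;z=A[:,2]
for u0 in(-.165,-.12,-.05,.01):
    print(u0,[round(float(np.median(z[(abs(u-u0)<.008)&(abs(w-w0)<.01)&(z<.2)])),4) for w0 in(-.70,-.66,-.58,-.5,-.46)])
m=(z>.062)&(z<.08)&(abs(w+.58)<.2)&(u<.1)&(u>-.2)
print(cv2.minAreaRect((A[m][:,:2]*1000).astype(np.float32)))
E
```

```text
10.1 u 0.0979 w -0.6596 z 0.2424 f u,w,z -0.6 0.6 0.4
-0.165 [0.0717, 0.0707, 0.0616, 0.0682, 0.0593]
-0.12 [0.0714, 0.0715, 0.0718, 0.0715, 0.0716]
-0.05 [0.0715, 0.0718, 0.0716, 0.0714, 0.0716]
0.01 [0.0714, 0.072, 0.0714, 0.0715, 0.0714]
((554.0042114257812, -192.9451141357422), (204.65695190429688, 282.7523193359375), 77.44639587402344)
```

View pics/side3.png

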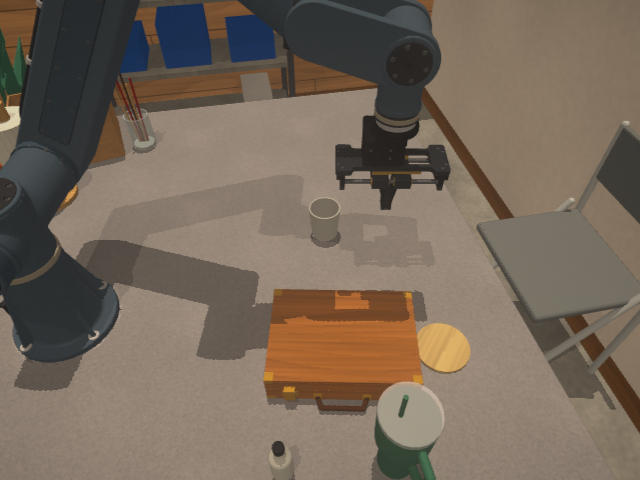

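The side view shows the case shut, with its top at (275,291)–(420,385). The tongue sits over the catch at (290,393), and the cup (324,220), bottle (281,462), tumbler and blank are where they were. The top is level at 71.5 mm across its area, so I'm handing in.

```bash
python3 -c "
from rig import ticket
print(ticket.hand_in())"
```

```text
the job is handed in; nothing more can be done
None
```

The paint case is shut and handed in: the lid came down under control and the camera shows its top level at about 71.5 mm (72 mm nominal), the case moved no more than about 5 mm, the bystanders look undisturbed and the arm is clear, but hand-in gave no verdict.

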